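# Unlatch and open the stopper case

## Robot

A 6-joint arm with a two-finger parallel gripper is mounted at the origin on the work surface. World frame = base frame: x ahead of the robot, y to its left, z up, the work surface at z = 0. Lengths are in mm, angles in rad, forces in N, time in s.
With the tool pointing down it reaches from about 350 to 975 mm from the base axis. Payload 7.1 kg.
Tool frame: the origin (TCP) lies between the finger pads; the fingertips stand 17 mm ahead of it and the grasp point (between the pads) lies 2 mm behind it (tip_reach is the y of the fingertips in the tool frame, in mm); y points along the fingers, x is the direction in which the jaws open and shut, and the axes are right-handed (so a half turn about y gives the same grasp; the last joint's range is limited). The gripper opens to 88 mm and grips with 3 to 60 N. Pads are 20 mm wide; open, the fingers measure 115 mm over their backs; the gripper's body (75 mm by 178 mm) begins 61 mm behind the grasp point.
Start: joints at [-1.191, 0.423, 1.63, -0, 1.089, -0.019], TCP at [242.711, -575.931, 239.675] pointing down, gripper open.
Joint ranges: [-3, 3], [-0.9, 2.11], [0.09, 2.58], [-1.31, 4.45], [0.11, 2.69], [-2.54, 2.54]. Speed limits (rad/s): [2.39, 2.39, 3.01, 3.14, 3.14, 3.14].

## Interface

Orientations are given as a rotation vector (axis times angle).
In Python, from workcell import get_obs, get_image, camera_model, close_job, silhouettes, tip_of, tip_reach gives the robot as it stands. The module is installed in compiled form; this text tells all that it offers.
- The arm moves only by the tool arm_command, never from a script. Its argument "targets" is a list of rows, each a list of 4 numbers: the shift along the tool's x, y, z in mm, then the turn about the tool's y in rad. A call has 1 to 20 rows; each row shifts and turns the commanded pose from where the row before left it, along the tool's axes as they then stand; what a row does not reach is not made up. A row lasts 1/12 s, in which the tool goes at most 41.7 mm and 7.16 degrees, less where a joint would pass 70% of its speed; a pose out of reach is approached as far as the arm can. A call is refused whole if a number of a shift passes 41.7 or a number of a turn 0.125, either way. A call with a gripper value outside its range is refused whole. "gripper" is the opening in per cent of the stroke, from 0 (shut) to 100 (fully open), set as the call begins (left out, the last holds). The fingers move at their own pace and stop on an object; the grip force is fixed at half the most. Time passes only in rows, so rows that do not move let the fingers close. It gives the time, the measured TCP pose, the force and the opening at its end, in the units of the state.
- get_obs(): the state, without advancing time (a new reading comes with each control period).
- get_image(name): name is "scene" or "top"; returns the picture (384x512x3 uint8, blue, green, red); there is no depth.
- camera_model(name): a dict with "mtx" (3x3 intrinsics, pixels), "dist" ([k1, k2, p1, p2, k3] as OpenCV has them; the pictures are not rectified), "position" and "orientation" of the camera in the world. Camera axes: x right, y up, looking along -z (the intrinsics and any distortion apply to the point x, -y, -z); pixel columns grow to the right and rows downward; lengths in mm; the calibration is good to about 2 mm. A picture is of the moment at which its call begins. camera_model takes no time and is no camera call.
- close_job(): hands the job in, once; it reports no verdict.
Trained networks look in the newest picture that a camera, given by its name, has taken for a name from the list of things; names that differ only in an ending like _2 or _b are one class to them, and where a whole thing is asked for, a point or a joint stands for the part that bears it (a point fixed in the world has none). Each returns a list of dicts, best first, with "conf" (0 to 1); they miss things now and then, are a little off and sometimes report something else, mostly with a low value. They report only what shows in the picture. A call takes as long as a camera call.
- silhouettes(camera, thing): "pixels" (384x512 bool, what is visible of it) and "at" ([column, row] in pixels, amid what is visible of it).
- tip_of(camera, thing): "at" ([column, row] in pixels: a listed point, or the origin of a listed thing).
The state is a dict: "t": time; "qpos": joint angles; "qvel": joint speeds; "joint_torque": joint torques, N m; "ee_pos": TCP position; "orientation": TCP orientation; "ft_force": force on the tool from outside, world axes, zero at the start; "moment": the same for the moment, N m; "width": finger opening in mm.
Only numpy, scipy, OpenCV 4.12 (cv2) and the standard library are available. Lean on these libraries where they do the work, as an engineer would, in place of code of your own. Each camera call takes 0.05 s, during which the arm holds its last target. There are 200 camera calls.

## Task

Open the blue-lidded case so that I can get at the rubber stoppers: swing its red-knobbed latch lever a full quarter turn, off the lid and out to the side, then raise the lid by its steel handle until it stands about upright, and let go. Leave the white-lidded case latched and shut.

Things in the scene. Friction and masses are not known exactly. Their poses are not given: they have to be found in the camera images.
- blue_case: grey box with a blue lid, 160 (x) x 200 (y) x 80 mm high, fixed to the bench; 90 mm high with the lid shut. Origin: centre of its underside. x points from its front (latch side, towards the robot) to its back (hinge side), y left, z up. Place and yaw (to 0.2 rad) vary; the cases may be swapped. A bracket sticks out 44 mm from the front at y = -65 mm, its top 90 mm above the bench.
- blue_latch (a joint): aluminium latch arm of the blue-lidded case, 58x16x6 mm, top 98 mm above the bench, red knob at its end. Turns level about an upright pivot at case x = -105, y = -65 mm. 0: arm to case +x, over the lid, holding it. Grows clockwise from above, towards case -y: clear of the lid from 1.22 rad, 1.57 along the front, stop 1.9. Starts at 0 to 0.3. Stays where left; 1.5 N at the knob moves it.
- blue_knob (a point): point on the axis of the red knob of the blue-lidded case's latch, 21 mm above the arm's top and 119 mm above the bench. The knob is an upright round pin, 12 mm diameter, 36 mm tall (98 to 134 mm above the bench), 40 mm from the latch's pivot.
- blue_lid (a joint): the blue lid, 162 x 202 x 10 mm, 0.2 kg. Hinge axis along case y at case x = +80, z = 80 mm. 0 = shut, grows as the front edge rises, 1.57 = upright, stop at 1.75 rad. The hinge is stiff: the lid stays where it is left; about 3 N at the handle moves it.
- blue_handle (a point): middle of the blue lid's handle: a round steel bar, 10 mm diameter, 70 mm long, parallel to the hinge, on two end posts, its axis 35 mm above the lid's top. With the lid shut: case x = -55, y = +40 mm, 125 mm above the bench; 135 mm from the hinge axis along the lid and 45 mm off it square to the lid.
- white_case: the other case, same size and make, with a white lid and its own latch; to be left alone. Origin and axes as for the blue-lidded case.
- white_latch (a joint): latch lever of the white-lidded case, 0 = over the lid; same motion as the blue one's. Starts between 0 and 0.3.
- white_lid (a joint): lid of the white-lidded case, 0 = shut.

How it is judged (in metres and radians):
On the way:
1. the blue-lidded case's latch is swung clear of the lid while the lid is still shut (value of joint blue_latch above 1.25 rad and value of joint blue_lid below 0.1 rad), for 0.1 s.
At the end, for the whole second after the job is handed in: The blue-lidded case's latch stands at 1.25 rad or more (clear of the lid), its lid stands still and open at 1.2 rad or more (within about 20 degrees of upright, or beyond), the white-lidded case is shut (below 0.1 rad) with its latch over the lid (below 0.5 rad) (value of joint blue_latch above 1.25 rad and value of joint blue_lid above 1.2 rad and velocity of joint blue_lid between -0.1 and 0.1 rad/s and value of joint white_latch below 0.5 rad and value of joint white_lid below 0.1 rad); the robot touches nothing.
It fails at once if the white-lidded case's latch is swung or its lid raised (value of joint white_latch above 0.6 rad or value of joint white_lid above 0.15 rad).
It fails at once if the blue lid is forced up while its latch is still over it (value of joint blue_lid above 0.15 rad and value of joint blue_latch below 1 rad).
It also fails if it takes over 48 s, if anything falls off the work surface, if the arm or the gripper's body presses on something with over 40 N, if the wrist force passes 120 N, or if a joint passes its speed limit or range.

## Working session

There is one attempt and no reset: what is moved stays moved. The work goes in short steps, Python scripts to look and compute and a tool call to move; the robot and the scene stay as the last step left them, time stands still between calls to the robot, and variables do not carry over. Pictures are saved under pics/ and viewed, about 8 in all and at most 12, crops included, and the job is handed in when it is done.

Besides the shell and the picture viewer there is one more tool, called as name([rows], argument=value, ...), one row to a line, values as JSON. arm_command: Moves the arm, as the interface text tells. Its arguments: {"type":"object","properties":{"targets":{"type":"array","items":{"type":"array","items":{"type":"number"}}},"gripper":{"type":"number"}},"required":["targets"]}

```bash
mkdir -p pics; cat > h.py <<'E'
import numpy as np, cv2
from scipy.spatial.transform import Rotation as R
from workcell import *
def cam(n):
    m=camera_model(n); o=np.array(m["orientation"],float)
    Rm=R.from_rotvec(o).as_matrix() if o.size==3 else (o if o.shape==(3,3) else R.from_quat(o).as_matrix())
    return np.array(m["mtx"],float),np.array(m["dist"],float),np.array(m["position"],float),Rm
def ray(n,uv):
    K,d,p,Rm=cam(n); x,y=cv2.undistortPoints(np.array([[uv]],float),K,d)[0,0]
    return p,Rm@np.array([x,-y,-1.])
def atz(n,uv,z):
    p,v=ray(n,uv); return p+v*(z-p[2])/v[2]
def proj(n,P):
    K,d,p,Rm=cam(n); c=(np.atleast_2d(P)-p)@Rm; c=c*[1,-1,-1]
    return cv2.projectPoints(c,np.zeros(3),np.zeros(3),K,d)[0][:,0]
def tri(uvs):
    A=np.zeros((3,3));b=np.zeros(3)
    for n,uv in uvs.items():
        p,v=ray(n,uv);v=v/np.linalg.norm(v);M=np.eye(3)-np.outer(v,v);A+=M;b+=M@p
    X=np.linalg.solve(A,b); return X
E
python3 - <<'E'
from h import *
for n in("scene","top"):
    im=get_image(n); cv2.imwrite(f"pics/{n}0.png",im); print(n,camera_model(n)["position"],camera_model(n)["orientation"])
for t,z in(("blue_knob",119),("blue_handle",125),("blue_case",0),("white_case",0)):
    s={}
    for n in("scene","top"):
        r=tip_of(n,t)
        for k in r[:2]: print(t,n,np.round(k["at"],1),round(k["conf"],2),atz(n,k["at"],z).round(1))
        if r:s[n]=r[0]["at"]
    if len(s)==2: print("  tri",tri(s).round(1))
o=get_obs();print(o["t"],o["ee_pos"],R.from_rotvec(o["orientation"]).as_matrix().round(3).tolist(),o["width"])
E
```

```text
scene [873.15987632 -42.31397498 673.3625471 ] [0.39813462 0.37662188 1.51978568]
top [425.1098711  -15.90369938 846.52831762] [ 0.14761529 -0.13818084 -1.54431716]
blue_knob scene [322.9 159.2] 0.61 [519.1 101.5 119. ]
blue_knob top [203.3 204.2] 0.61 [521.3 103.  119. ]
  tri [520.8 101.7 121.6]
blue_handle scene [383.9 157.8] 0.87 [520.8 213.3 125. ]
blue_handle top [146.2 198.6] 0.81 [529.2 215.9 125. ]
  tri [527.3 210.6 135.2]
blue_case scene [348.6 216.1] 0.6 [581.1 169.8   0. ]
blue_case top [181.5 182.4] 0.68 [587.5 176.2   0. ]
  tri [585.1 170.6   9. ]
white_case scene [175.4 208.5] 0.94 [ 558.8 -184.1    0. ]
white_case top [332.3 201.3] 0.9 [ 550.3 -177.     0. ]
  tri [ 552.5 -183.3  -13.8]
0.5 [ 242.70030863 -575.90978501  239.64880536] [[0.388, -0.0, 0.922], [-0.922, 0.0, 0.388], [-0.0, -1.0, 0.0]] 88.12692038447666
```

```bash
python3 - <<'E'
import cv2,numpy as np
a=cv2.imread("pics/scene0.png");b=cv2.imread("pics/top0.png")
cv2.imwrite("pics/b0.png",np.hstack([cv2.resize(a[60:320,230:500],(400,385)),cv2.resize(b[80:340,70:340],(400,385))]))
E
```

```text
(no output)
```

View pics/top0.png

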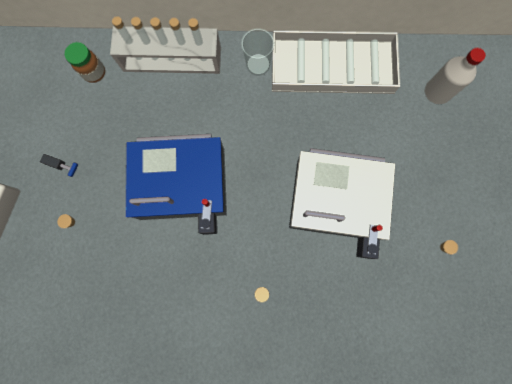

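View pics/b0.png

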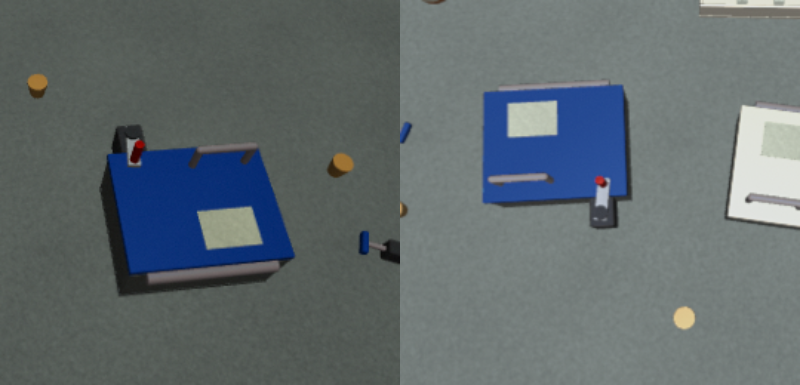

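The top view shows the blue case on the left, with its knob at about (205,202) and handle at about (150,200). The white case is on the right. I'll fit the pose of the blue case next.

```bash
cat >> h.py <<'E'
from scipy.optimize import least_squares
def rows(start,ang0,pts):
    """pts: list of (x,y,z,ang) world targets; returns tool rows; tool x at heading ang, y down, z = heading+90deg"""
    out=[];p=np.array(start,float);a=ang0
    for x,y,z,b in pts:
        d=np.array([x,y,z])-p; n=max(1,int(np.ceil(max(np.linalg.norm(d)/40,abs(b-a)/.12))))
        for i in range(n):
            s=d/n; out.append([round(s[0]*np.cos(a)+s[1]*np.sin(a)),round(-s[2]),round(s[1]*np.cos(a)-s[0]*np.sin(a)) ,round(-(b-a)/n,3)])
            r=out[-1]; p=p+[r[0]*np.cos(a)-r[2]*np.sin(a),r[0]*np.sin(a)+r[2]*np.cos(a),-r[1]]; a=a-r[3]
            d=np.array([x,y,z])-p if i<n-1 else d
            d=d*n/(n-1-i) if i<n-1 else d
            
    return out,p,a
def head(o):
    M=R.from_rotvec(o["orientation"]).as_matrix(); return np.arctan2(M[1,0],M[0,0])
E
python3 - <<'E'
from h import *
# lid outline in both views
res={}
for n in("scene","top"):
    r=silhouettes(n,"blue_lid")
    print(n,[(round(k["conf"],2),int(k["pixels"].sum())) for k in r[:2]])
    im=get_image(n);hsv=cv2.cvtColor(im,cv2.COLOR_BGR2HSV)
    m=((hsv[...,0]>105)&(hsv[...,0]<130)&(hsv[...,1]>150)&(hsv[...,2]>80)).astype(np.uint8)
    nn,l,st,_=cv2.connectedComponentsWithStats(m);i=1+st[1:,4].argmax();m=(l==i).astype(np.uint8)
    c=max(cv2.findContours(m,0,2)[0],key=cv2.contourArea)
    h=cv2.convexHull(c)[:,0]
    P=np.array([atz(n,q+0.0,90)[:2] for q in h],np.float32)
    (cx,cy),(w,hh),a=cv2.minAreaRect(P); print(n,st[i,4],"rect",round(cx,1),round(cy,1),round(w,1),round(hh,1),round(a,2))
E
```

```text
scene [(0.63, 8728)]
scene 7056 rect 582.8 174.3 161.1 200.6 4.5
top [(0.93, 7105), (0.47, 300)]
top 5863 rect 582.8 172.7 161.2 200.6 4.28
```

```bash
python3 - <<'E'
from h import *
o=get_obs();r,p,a=rows(o["ee_pos"],head(o),[(522.5,102.2,240,1.61)])
print(len(r),str(r[:20]).replace(' ',''));print(str(r[20:]).replace(' ',''),p,a)
E
```

```text
24 [[-22,0,22,np.float64(-0.116)],[-19,0,24,np.float64(-0.111)],[-16,0,26,np.float64(-0.106)],[-13,0,28,np.float64(-0.102)],[-10,0,29,np.float64(-0.098)],[-8,0,30,np.float64(-0.094)],[-5,0,30,np.float64(-0.09)],[-2,0,30,np.float64(-0.086)],[1,0,31,np.float64(-0.082)],[3,0,30,np.float64(-0.079)],[6,0,30,np.float64(-0.076)],[8,0,29,np.float64(-0.073)],[10,0,29,np.float64(-0.07)],[12,0,28,np.float64(-0.067)],[14,0,27,np.float64(-0.064)],[15,0,26,np.float64(-0.061)],[17,0,25,np.float64(-0.059)],[19,0,24,np.float64(-0.056)],[20,0,23,np.float64(-0.054)],[21,0,22,np.float64(-0.052)]]
[[22,0,21,np.float64(-0.049)],[23,0,20,np.float64(-0.047)],[24,0,19,np.float64(-0.045)],[26,0,19,np.float64(-0.044)]] [522.78302809 102.67150132 239.68963563] 0.6089791800241661
```

arm_command([
  [-22, 0, 22, -0.116],
  [-19, 0, 24, -0.111],
  [-16, 0, 26, -0.106],
  [-13, 0, 28, -0.102],
  [-10, 0, 29, -0.098],
  [-8, 0, 30, -0.094],
  [-5, 0, 30, -0.09],
  [-2, 0, 30, -0.086],
  [1, 0, 31, -0.082],
  [3, 0, 30, -0.079],
  [6, 0, 30, -0.076],
  [8, 0, 29, -0.073],
  [10, 0, 29, -0.07],
  [12, 0, 28, -0.067],
  [14, 0, 27, -0.064],
  [15, 0, 26, -0.061],
  [17, 0, 25, -0.059],
  [19, 0, 24, -0.056],
  [20, 0, 23, -0.054],
  [21, 0, 22, -0.052],
], gripper=33)

```text
t: 2.37
ee_pos: [477.3, -10.7, 239.9]
orientation: [-1.545, -0.335, 0.334]
ft_force: [-0.4, 0.2, 0.6]
width: 28.9
```

arm_command([
  [22, 0, 21, -0.049],
  [23, 0, 20, -0.047],
  [24, 0, 19, -0.045],
  [26, 0, 19, -0.044],
  [0, 0, 0, -0.12],
  [0, 0, 0, -0.12],
  [0, 0, 0, -0.12],
  [0, 0, 0, -0.12],
  [0, 0, 0, -0.12],
  [0, 0, 0, -0.12],
  [0, 0, 0, -0.12],
  [0, 0, 0, -0.12],
  [0, 0, 0, -0.04],
  [0, 0, 0, 0],
])

```text
t: 3.53
ee_pos: [522.8, 102.7, 239.8]
orientation: [-1.19, -1.238, 1.238]
ft_force: [-0.8, 0.4, 0.3]
width: 29.2
```

```bash
sed -i 's|round(-(b-a)/n,3)|round(float(-(b-a)/(n-i)),3)|' h.py; python3 - <<'E'
from h import *
o=get_obs();print(o["t"],o["ee_pos"],head(o),o["width"],o["qpos"])
for n in("scene","top"):
    cv2.imwrite(f"pics/{n}1.png",get_image(n)); r=tip_of(n,"blue_knob");print(n,[(k["at"],k["conf"],atz(n,k["at"],119)) for k in r[:1]])
print(rows(o["ee_pos"],head(o),[(522.5,102.2,180,1.61),(522.5,102.2,125,1.61)]))
E
```

```text
3.5333 [522.84290685 102.68435319 239.76489711] 1.6104249917331723 29.24385276613569 [ 1.71608100e-01  2.88231667e-01  1.83347801e+00 -3.31813891e-05
  1.01973252e+00 -1.43879952e+00]
scene [([324.4, 159.2], 0.67, array([519.12730947, 104.29961949, 119.        ]))]
top []
([[0, 30, 0, 0.0], [0, 30, 0, 0.0], [0, 27, 0, 0.0], [0, 28, 0, 0.0]], array([522.84290685, 102.68435319, 124.76489711]), np.float64(1.6104249917331723))
```

arm_command([
  [0, 30, 0, 0],
  [0, 30, 0, 0],
  [0, 20, 0, 0],
  [0, 0, 0, 0],
])

```text
t: 4.07
ee_pos: [520.2, 102.2, 156.1]
orientation: [-1.187, -1.231, 1.241]
ft_force: [-1.1, -0.4, -0.4]
width: 29.2
```

```bash
python3 - <<'E'
from h import *
im=get_image("scene");cv2.imwrite("pics/c2.png",cv2.resize(im[80:240,240:440],(800,640))[:600])
E
```

```text
(no output)
```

View pics/c2.png

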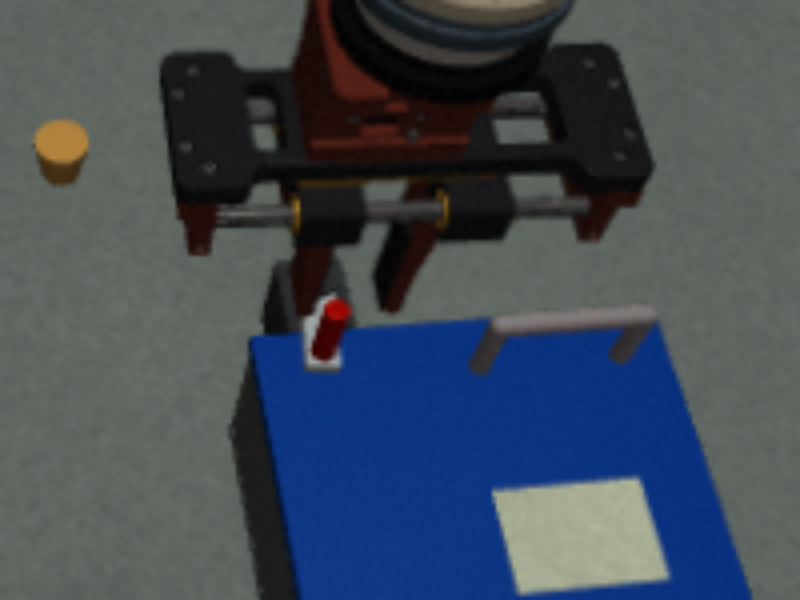

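The fingers straddle the knob: their tips are near crop (310,305) and (393,305), with the knob's top between them at (337,308), a little left of the middle. I'll check the numbers.

```bash
python3 - <<'E'
from h import *
f=lambda c:(240+c[0]/4,80+c[1]/4)
print("knob top",atz("scene",f((338,311)),134),"knob base",atz("scene",f((325,357)),98))
print("tips",atz("scene",f((310,310)),139),atz("scene",f((393,310)),139))
print("bracket/lever end",atz("scene",f((323,368)),98))
o=get_obs();h=head(o);t=o["ee_pos"]
u=np.array([np.cos(h),np.sin(h),0]);
for s in(-1,1):print("expected tip px crop",[((q-[240,80])*4).round() for q in proj("scene",[t+u*s*d-[0,0,17] for d in(14.6,28)])])
print(o["ee_pos"],h)
E
```

```text
knob top [525.65227235 100.8751317  134.        ] knob base [527.83337822 101.30504251  98.        ]
tips [528.23299527  87.15633676 139.        ] [528.56954562 124.17104763 139.        ]
bracket/lever end [533.76825156  99.69473611  98.        ]
expected tip px crop [array([311., 296.]), array([281., 297.])]
expected tip px crop [array([376., 293.]), array([405., 292.])]
[521.44685273 102.44886262 158.07819843] 1.6082805651710308
```

arm_command([
  [-1, 11, -2, 0],
  [0, 12, 0, 0],
  [0, 10, 0, 0],
  [0, 0, 0, 0],
  [-4.4, 0, 0.24, 0.11],
  [-4.4, 0, 0.24, 0.11],
  [-4.4, 0, 0.24, 0.11],
  [-4.4, 0, 0.24, 0.11],
])

```text
t: 4.78
ee_pos: [522.2, 84.6, 127.4]
orientation: [-1.375, -0.905, 0.903]
ft_force: [-0.9, 1.6, -0.7]
width: 29.2
```

arm_command([
  [-4.4, 0, 0.24, 0.11],
  [-4.4, 0, 0.24, 0.11],
  [-4.4, 0, 0.24, 0.11],
  [-4.4, 0, 0.24, 0.11],
  [-4.4, 0, 0.24, 0.11],
  [-4.4, 0, 0.24, 0.11],
  [-4.4, 0, 0.24, 0.11],
  [-4.4, 0, 0.24, 0.11],
  [-4.4, 0, 0.24, 0.11],
  [-4.4, 0, 0.24, 0.11],
  [-4.4, 0, 0.24, 0.11],
  [0, 0, 0, 0],
])

```text
t: 5.78
ee_pos: [483.5, 60.2, 127.6]
orientation: [-1.57, 0.034, -0.037]
ft_force: [0.2, 0.8, 0.0]
width: 28.9
```

```bash
python3 - <<'E'
from h import *
o=get_obs();print(o["t"],o["ee_pos"],head(o),o["ft_force"])
im=get_image("scene");cv2.imwrite("pics/c3.png",cv2.resize(im[80:240,220:420],(800,640))[:600])
E
```

```text
5.7833 [483.54664203  60.16563271 127.6031775 ] -0.04502236743406244 [0.15670424 0.82984661 0.04908078]
```

View pics/c3.png

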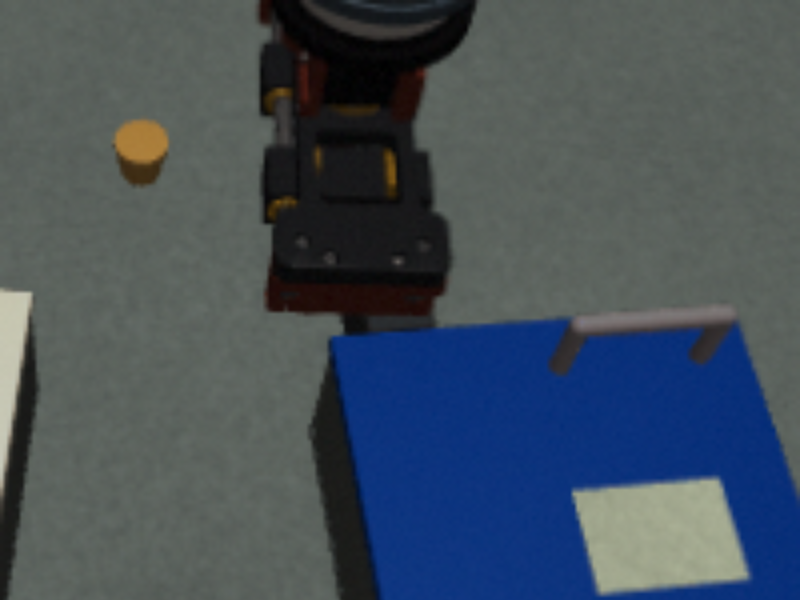

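The lever is off the lid: none of it shows over the blue surface, and the bracket front is hidden by the gripper. Next I'll rise and move over the handle.

```bash
python3 - <<'E'
from h import *
o=get_obs();print(rows(o["ee_pos"],head(o),[(483.5,60.2,190,-0.045),(526.5,209.5,190,.077)]))
E
```

```text
([[0, -31, 0, 0.003], [0, -32, 0, 0.003], [9, 0, 38, -0.031], [10, 0, 37, -0.03], [11, 0, 37, -0.031], [13, 0, 37, -0.03]], array([526.53805028, 209.33857735, 190.49343761]), np.float64(0.07695504517211998))
```

arm_command([
  [0, -31, 0, 0],
  [0, -32, 0, 0],
  [9, 0, 38, -0.031],
  [10, 0, 37, -0.03],
  [11, 0, 37, -0.031],
  [13, 0, 37, -0.03],
  [0, 0, 0, 0],
  [0, 0, 0, 0],
], gripper=45)

```text
t: 6.5
ee_pos: [526.0, 211.4, 189.9]
orientation: [-1.57, -0.069, 0.068]
ft_force: [-0.3, -0.0, 0.6]
width: 39.5
```

```bash
python3 - <<'E'
from h import *
o=get_obs();print(o["t"],o["ee_pos"],head(o),o["width"])
s={}
for n in("scene","top"):
    im=get_image(n);cv2.imwrite(f"pics/{n}4.png",im)
    for t,z in(("blue_handle",125),("blue_knob",119)):
        print(n,t,[(np.round(k["at"],1),round(k["conf"],2),atz(n,k["at"],z).round(1)) for k in tip_of(n,t)[:1]])
a=cv2.imread("pics/scene4.png")[80:280,220:420];b=cv2.imread("pics/top4.png")[120:320,90:290]
cv2.imwrite("pics/d4.png",np.hstack([cv2.resize(x,(400,400)) for x in(a,b)]))
C=np.array([584,173.5]);c,s=np.cos(.077),np.sin(.077)
print("expected handle",proj("scene",[C[0]-55*c-40*s,C[1]-55*s+40*c,125]))
E
```

```text
6.5 [525.95864852 211.36572825 189.90566551] 0.08714600518892829 39.48370761701266
scene blue_handle [(array([382.7, 158.4]), 0.6, array([522.1, 210.8, 125. ]))]
scene blue_knob [(array([301.2, 145.6]), 0.62, array([488.7,  64.3, 119. ]))]
top blue_handle [(array([146.7, 199.9]), 0.86, array([526.7, 214.7, 125. ]))]
top blue_knob [(array([221.4, 221.2]), 0.68, array([488.1,  65.4, 119. ]))]
expected handle [[382.24855519 160.24309512]]
```

View pics/d4.png

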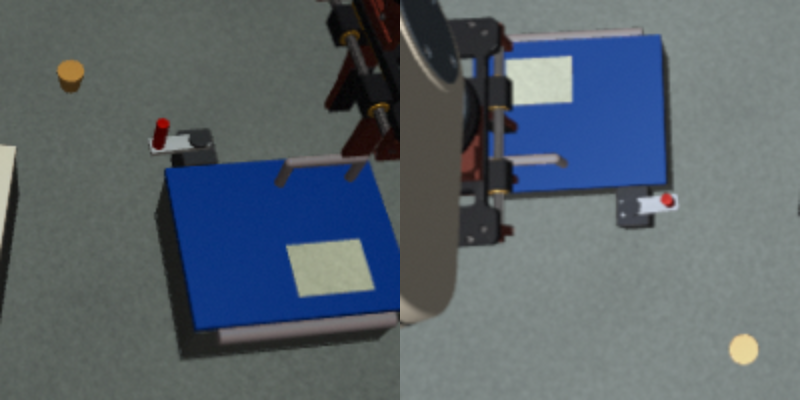

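The lever points out sideways: the knob is at (161,133) in the left half and (668,200) in the right half, so the latch is at about 1.54 rad. The gripper is over the handle.

arm_command([
  [0, 25, 0, 0],
  [0, 25, 0, 0],
  [0, 15, 0, 0],
  [0, 0, 0, 0],
])

```text
t: 7.13
ee_pos: [523.4, 207.8, 121.9]
orientation: [-1.572, -0.059, 0.067]
ft_force: [0.1, -1.1, 0.4]
width: 39.2
```

arm_command([
  [0, 0, 0, 0],
  [0, 0, 0, 0],
  [0, 0, 0, 0],
  [0, 0, 0, 0],
  [0, 0, 0, 0],
  [0, 0, 0, 0],
], gripper=0)

```text
t: 7.63
ee_pos: [526.6, 209.8, 125.7]
orientation: [-1.569, -0.066, 0.061]
ft_force: [3.5, -1.9, 4.0]
width: 9.3
```

```bash
python3 - <<'E'
from h import *
o=get_obs();print(o["t"],o["ee_pos"],head(o),o["width"],o["ft_force"])
# arc in tool x (case x) and tool y (down), 16 steps to 1.55
th=np.linspace(0,1.55,32);x=-135*np.cos(th)+45*np.sin(th);z=135*np.sin(th)+45*np.cos(th)
print([[round(float(a),1),round(float(-b),1),0,0] for a,b in zip(np.diff(x),np.diff(z))])
E
```

```text
7.6333 [526.60028598 209.75224497 125.7029161 ] 0.08106908265410241 9.27943832964954 [ 3.46412203 -1.88113144  3.97130161]
[[2.4, -6.7, 0, 0], [2.7, -6.6, 0, 0], [3.1, -6.4, 0, 0], [3.4, -6.3, 0, 0], [3.7, -6.1, 0, 0], [4.0, -5.9, 0, 0], [4.3, -5.7, 0, 0], [4.6, -5.5, 0, 0], [4.8, -5.2, 0, 0], [5.1, -5.0, 0, 0], [5.3, -4.7, 0, 0], [5.6, -4.4, 0, 0], [5.8, -4.2, 0, 0], [6.0, -3.9, 0, 0], [6.2, -3.6, 0, 0], [6.3, -3.2, 0, 0], [6.5, -2.9, 0, 0], [6.6, -2.6, 0, 0], [6.7, -2.3, 0, 0], [6.8, -1.9, 0, 0], [6.9, -1.6, 0, 0], [7.0, -1.2, 0, 0], [7.1, -0.9, 0, 0], [7.1, -0.5, 0, 0], [7.1, -0.2, 0, 0], [7.1, 0.2, 0, 0], [7.1, 0.5, 0, 0], [7.1, 0.9, 0, 0], [7.0, 1.2, 0, 0], [6.9, 1.6, 0, 0], [6.8, 1.9, 0, 0]]
```

Gripped: the width of 9.3 mm matches the bar. Now I'll lift along the arc.

arm_command([
  [2.4, -6.7, 0, 0],
  [2.7, -6.6, 0, 0],
  [3.1, -6.4, 0, 0],
  [3.4, -6.3, 0, 0],
  [3.7, -6.1, 0, 0],
  [4.0, -5.9, 0, 0],
  [4.3, -5.7, 0, 0],
  [4.6, -5.5, 0, 0],
])

```text
t: 8.3
ee_pos: [552.8, 211.7, 174.1]
orientation: [-1.57, -0.061, 0.066]
ft_force: [-1.2, 1.1, -4.5]
width: 8.9
```

arm_command([
  [4.8, -5.2, 0, 0],
  [5.1, -5.0, 0, 0],
  [5.3, -4.7, 0, 0],
  [5.6, -4.4, 0, 0],
  [5.8, -4.2, 0, 0],
  [6.0, -3.9, 0, 0],
  [6.2, -3.6, 0, 0],
  [6.3, -3.2, 0, 0],
  [6.5, -2.9, 0, 0],
  [6.6, -2.6, 0, 0],
  [6.7, -2.3, 0, 0],
  [6.8, -1.9, 0, 0],
])

```text
t: 9.3
ee_pos: [624.9, 217.4, 219.7]
orientation: [-1.57, -0.063, 0.064]
ft_force: [-6.8, -1.9, 5.7]
width: 9.1
```

arm_command([
  [6.9, -1.6, 0, 0],
  [7.0, -1.2, 0, 0],
  [7.1, -0.9, 0, 0],
  [7.1, -0.5, 0, 0],
  [7.1, -0.2, 0, 0],
  [7.1, 0.2, 0, 0],
  [7.1, 0.5, 0, 0],
  [7.1, 0.9, 0, 0],
  [7.0, 1.2, 0, 0],
  [6.9, 1.6, 0, 0],
  [6.8, 1.9, 0, 0],
  [0, 0, 0, 0],
])

```text
t: 10.3
ee_pos: [703.6, 223.6, 215.2]
orientation: [-1.57, -0.064, 0.062]
ft_force: [1.8, -4.0, 0.8]
width: 8.9
```

```bash
python3 - <<'E'
from h import *
o=get_obs();print(o["t"],o["ee_pos"],head(o),o["width"],o["ft_force"],o["moment"])
im=get_image("scene");cv2.imwrite("pics/e5.png",im)
E
```

```text
10.3 [703.6049977  223.59607163 215.21530831] 0.08070303580248488 8.902977433782393 [ 1.77278224 -4.03531043  0.84011285] [-0.6473101  -0.22782103 -0.02391052]
```

View pics/e5.png

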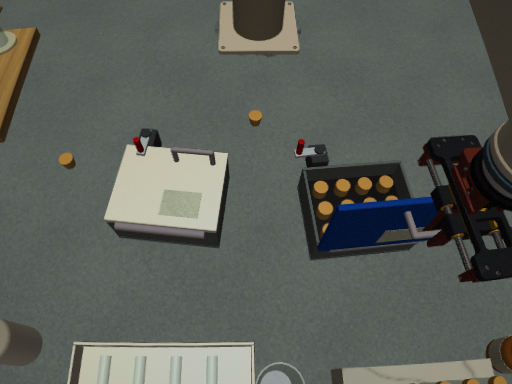

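The lid stands upright, at about (375,225), with the stoppers in view and the white case shut. Next I'll release with a small opening and withdraw upwards.

arm_command([
  [0, 0, 0, 0],
  [0, 0, 0, 0],
  [0, 0, 0, 0],
  [0, 0, 0, 0],
], gripper=27)

```text
t: 10.68
ee_pos: [701.6, 224.3, 215.8]
orientation: [-1.569, -0.064, 0.064]
ft_force: [-0.3, -0.7, -0.1]
width: 23.7
```

arm_command([
  [0, -10, 0, 0],
  [0, -20, 0, 0],
  [0, -30, 0, 0],
  [0, -30, 0, 0],
  [0, -30, 0, 0],
  [0, 0, 0, 0],
  [0, 0, 0, 0],
])

```text
t: 11.27
ee_pos: [702.8, 224.3, 339.5]
orientation: [-1.568, -0.068, 0.06]
ft_force: [0.2, 0.7, -0.7]
width: 23.6
```

```bash
python3 - <<'E'
from h import *
o=get_obs();print(o["t"],o["ee_pos"],o["width"],o["ft_force"])
im=get_image("scene");cv2.imwrite("pics/e6.png",im)
s={}
for n in("scene","top"):
    get_image(n); r=tip_of(n,"blue_handle"); print(n,[(k["at"],k["conf"]) for k in r[:1]])
    if r:s[n]=r[0]["at"]
if len(s)==2:print(tri(s))
c,sn=np.cos(.077),np.sin(.077)
for th in(1.2,1.4,1.57):
    x=80-135*np.cos(th)+45*np.sin(th);z=80+135*np.sin(th)+45*np.cos(th)
    P=[584+x*c-40*sn,173.5+x*sn+40*c,z];print(th,np.round(P),proj("scene",P).round(),proj("top",P).round())
E
```

```text
11.2667 [702.84853605 224.33286568 339.508548  ] 23.59634484577047 [ 0.22113164  0.72718865 -0.68805793]
scene [([435.7, 232.6], 0.9)]
top [([131.9, 96.4], 0.96)]
[702.54643022 224.07389226 216.7110845 ]
1.2 [654. 219. 222.] [[428. 199.]] [[133. 122.]]
1.4 [682. 221. 221.] [[434. 218.]] [[133. 107.]]
1.57 [705. 223. 215.] [[437. 235.]] [[135.  96.]]
```

View pics/e6.png

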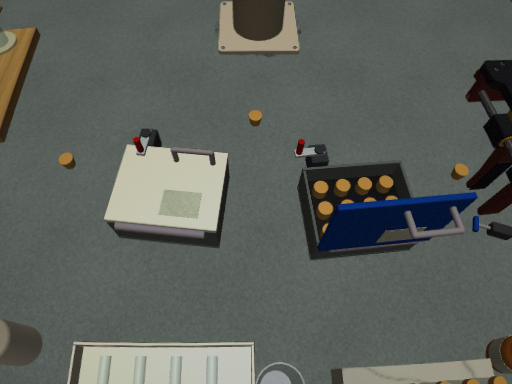

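The lid stands free with its handle at (436,233), about 1.55 rad. The blue latch is out to the side at (300,148), the white case is untouched, and the gripper is well clear.

```bash
python3 -c "
from workcell import *
print(close_job())"
```

```text
the job is handed in; nothing more can be done
None
```

The blue-lidded case is open and handed in at about 11.5 s of the 48 s allowed; no verdict was reported.

- **Latch:** I swung the red-knobbed lever round with the fingers loosely around the knob. Before the lift, both cameras put it at about 1.54 rad with the lid still shut. The last picture shows it still out to the side.
- **Lid:** I gripped the handle (width 9.3 mm against the 10 mm bar), lifted it along its arc and let go. After release, the two cameras put the handle at (703, 224, 217) mm. For an upright lid it should be at (705, 223, 215) mm, so the lid stands at about 1.55 rad.
- **Robot:** The gripper finished about 120 mm above the handle, with under 1.1 N on the wrist. The highest wrist force I saw was about 9 N.
- **White case:** It looks shut and latched in the last picture; I did not measure its joints.

Two measurements were off on the way. The top camera missed the knob once while the gripper covered it. The first two-camera fix put the handle 10 mm too high, so I used its given height instead.

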